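# Lid the sample pot on the scale and hold it clear of the pan

## Robot

A 6-joint arm with a two-finger parallel gripper is mounted at the origin on the work surface. World frame = base frame: x ahead of the robot, y to its left, z up, the work surface at z = 0. Lengths are in m, angles in rad, forces in N, time in s.
With the tool pointing down it reaches from about 0.425 to 0.95 m from the base axis. Payload 3.5 kg.
Tool frame: the origin (TCP) lies at the very end of the fingers, on their centre line; the grasp point (between the pads) lies 19 mm behind it; y points along the fingers, z is the direction in which the jaws open and shut, and the axes are right-handed (so a half turn about y gives the same grasp; the last joint's range is limited). The gripper opens to 85 mm and grips with 20 to 120 N. Pads are 22 mm wide; open, the fingers measure 114 mm over their backs; the gripper's body (76 mm by 85 mm) begins 54 mm behind the grasp point. The pads swing forward as they close: fully open they stand 13 mm farther back than shut.
Start: joints at [1.037, 0.286, 1.577, -0, 1.279, -0.15], TCP at [0.253, 0.626, 0.231] pointing down, gripper open.
Joint ranges: [-2.77, 2.77], [-0.9, 2.22], [0.21, 2.48], [-1.53, 4.67], [0.24, 2.81], [-2.84, 2.84]. Speed limits (rad/s): [2.79, 2.79, 3.14, 3.14, 3.14, 3.14].

## Interface

Orientations are given as a unit quaternion [x, y, z, w].
In Python, from plant import ctrl, cams gives the robot as it stands.
- The arm moves only by the tool play_rows, never from a script. Its argument "steps" is a list of rows, each an object of numbers: "claw": the finger opening in cm, from 0 to 8.54; "tx", "ty", "tz": the shift along the tool's x, y, z in cm; "ax", "ay", "az": the turn, a rotation vector about the tool's x, y, z in degrees. A call has 1 to 12 rows; each row is the pose to reach, as a shift and turn from the pose commanded when the call began, along the tool's axes at that moment; what a row does not reach only later rows make up. A row lasts 1/12 s, in which the tool goes at most 41.7 mm and 7.16 degrees, less where a joint would pass 70% of its speed; a pose out of reach is approached as far as the arm can. A call with a gripper value outside its range is refused whole. The fingers move at their own pace and stop on an object; "grip_force" is the grip in N (left out, the last holds). Time passes only in rows, so rows that repeat a pose let the fingers close. It gives the time, the measured TCP pose, the force and the opening at its end, in the units of the state.
- ctrl.get_state(): the state, without advancing time (a new reading comes with each control period).
- cams.read_camera(name): name is "side" or "top" or "wrist"; returns (picture, depth): 384x512x3 uint8, blue, green, red; 384x512 float32, m along the optical axis (not along the pixel's ray), 0 where there is no reading.
- cams.camera_model(name): a dict with "intrinsics" (3x3 intrinsics, pixels), "rvec" (rotation vector, rad) and "tvec" (3), from world to camera coordinates, as OpenCV has them; the wrist camera has in their place "tool_from_camera" (4x4, takes a point from camera to tool coordinates, whose origin is the TCP and whose axes are the tool frame's). Camera axes: x right, y down, z forward; pixel columns grow to the right and rows downward; lengths in m; the calibration is good to about 2 mm. The wrist camera is an equidistant fisheye: a pixel r from the principal point sees the ray r / f radians off the axis. A picture is of the moment at which its call begins: read the wrist's pose just before it. camera_model takes no time and is no camera call.
- ctrl.sign_off(): hands the job in, once; it reports no verdict.
The state is a dict: "time": time; "qpos": joint angles; "dq": joint speeds; "joint_efforts": joint torques, N m; "eef_pos": TCP position; "tcp_rot": TCP orientation; "contact_force": force on the tool from outside, world axes, zero at the start; "wrist_torque": the same for the moment, N m; "opening": opening from 0.0 (shut) to 1.0 (fully open).
Only numpy, scipy, OpenCV 4.12 (cv2) and the standard library are available. Lean on these libraries where they do the work, as an engineer would, in place of code of your own. Each camera call takes 0.05 s, during which the arm holds its last target.

## Task

A small open steel sample pot stands on the pan of the bench scale; of the two steel lids lying in the tray, take the one that fits it (the smaller) by its knob and set it on the pot, without dropping it, so that it sits level and fully seated, and let go of it. Then grip the pot itself by its wall, lift it with its lid on off the pan so that the scale can return to zero, and finish while holding it still and level over the pan, about 12 cm clear of it; do not put it down or let go. Keep the pot upright throughout and leave everything else on the table where it is.

Things in the scene. Friction and masses are not known exactly. Their poses are not given: they have to be found in the camera images.
- pot: The sample pot: straight round cup of bare steel, 60 mm across up to 70 mm, then a neck 54 mm across up to the rim at 78 mm, open on top (bore 47 mm), about 0.2 kg. Stands upright near the middle of the scale's pan. Origin: centre of its underside; z up. No handle: take it by the body's wall from above, a finger each side, 20 mm or more below the rim, the fingers straddling the seated lid.
- pot_rim (a point): Centre of the pot's mouth, at the height of its rim, 78 mm above the pot's origin.
- lid: The fitting lid, the smaller in the tray, right way up on its floor; bare steel, about 90 g. Upwards: a plug 8 mm deep, 38 mm across at its foot and 43 at its top, that drops into the pot; a flange 56 mm across, 4 mm thick, that rests on the rim (it does not stand out past the pot's body); a round knob 20 mm across, 16 mm tall. 28 mm high in all. Origin: centre of its underside; z up.
- lid_seat (a point): Centre of the underside of the lid's flange, 8 mm above the lid's origin. On the seated lid it coincides with pot_rim.
- lid_knob (a point): Middle of the lid's knob, 20 mm above the lid's origin (the knob runs from 12 to 28 mm above it).
- scale: The bench scale: white housing 215 mm wide, 300 mm deep, low console with display at its front (-x side, about 65 mm high), square steel pan 200 by 205 mm. Fixed to the table, on the left or the right, slightly turned. Origin: on the table under the housing, 45 mm in front of the pan's centre; z up.
- pan_center (a point): Centre of the top of the scale's pan, 66 mm above the table and 45 mm behind the scale's origin along its +x axis.
- tray: Shallow white plastic instrument tray, 300 mm (its x) by 220 mm (its y), walls 16 mm high and 3 mm thick, floor 3 mm thick, fixed to the table on the other side from the scale. The two lids lie one towards each end of its length, at random. Origin: centre of its underside; z up.
- big_lid: The other lid in the tray, of the same make but larger: flange 82 mm across, same 20 mm knob; it does not fit the pot. Leave it. Origin: centre of its underside.
- spatula: Thin double-ended steel laboratory spatula, 185 mm long, 6 mm thick, lying along one side of the tray. Leave it. Origin: on its underside near the middle, x along its length.
- amber_jar: Small amber glass jar with black cap, 44 mm across, 58 mm tall, standing between scale and tray. Leave it. Origin: centre of its underside.
- amber_bottle: Amber glass bottle with orange cap, 68 mm across, 150 mm tall, beyond the scale and the tray. Leave it. Origin: centre of its underside.
- white_bottle: White plastic bottle, 64 mm across, 180 mm tall, to the right of the scale and the tray. Leave it. Origin: centre of its underside.
- check_weight: Knobbed steel check weight, 38 mm across, 64 mm tall, between scale and tray. Leave it. Origin: centre of its underside.
- spare_pot: Larger open steel pot (86 mm across, 98 mm tall) standing to the left of the scale and the tray. Leave it. Origin: centre of its underside.
Mind the look-alikes: they are no part of the job. Leave any turquoise look-alike of the lid alone.

How it is judged:
On the way, in this order (a step that is already met when the one before it is completed fails the run):
1. the fitting lid sits level and fully seated on the pot, let go of, while the pot stands on the scale's pan (distance between lid_seat and pot_rim below 0.004 m and angle between the z axis of lid and the z axis of pot, either way round below 0.07 rad and contact force between pot and scale above 0.5 N and contact force between the fingers and lid below 0.1 N and angle between pot's own z axis and vertical below 0.07 rad), for 0.2 s.
2. the pot is lifted off the pan in the fingers, with its lid on (distance between lid_seat and pot_rim below 0.004 m and angle between the z axis of lid and the z axis of pot, either way round below 0.07 rad and z of pot in the frame of pan_center above 0.02 m and contact force between pot and scale below 0.1 N and contact force between the fingers and pot above 1 N), for 0.2 s.
At the end, for the whole second after the job is handed in: Held by its wall: pot's underside 80-170 mm above the pan, within 100 mm sideways of its centre, upright within 5 deg, still (20 mm/s, 0.15 rad/s), not touching the scale, small lid seated (flange centre within 4 mm of the rim's centre, parallel within 4 deg) (distance between lid_seat and pot_rim below 0.004 m and angle between the z axis of lid and the z axis of pot, either way round below 0.07 rad and z of pot in the frame of pan_center between 0.08 and 0.17 m and horizontal distance between pot and pan_center below 0.1 m and angle between pot's own z axis and vertical below 0.09 rad and linear speed of pot below 0.02 m/s and angular speed of pot below 0.15 rad/s and contact force between the fingers and pot above 1 N and contact force between each of pot, lid and scale below 0.1 N); the arm keeps its last pose, push and grip.
It fails at once if the pot is tipped by more than 20 degrees (angle between pot's own z axis and vertical above 0.35 rad).
It fails at once if the lid is dropped or flung (over 0.6 m/s out of the fingers) (linear speed of lid above 0.6 m/s and contact force between the fingers and lid below 0.05 N and contact force between lid and pot below 0.05 N).
It fails at once if one of the other things (large lid, spatula, jar, bottles, check weight, spare pot) is shifted by more than 30 mm or tipped over (distance of any of big_lid, spatula, spare_pot, amber_bottle, amber_jar, white_bottle, check_weight from where it was at the start of the episode above 0.03 m or angle between any of big_lid, spatula, spare_pot, amber_bottle, amber_jar, white_bottle, check_weight's own z axis and vertical above 0.35 rad).
It also fails if it takes over 58 s, if anything falls off the work surface, if the arm or the gripper's body presses on something with over 40 N, if the wrist force passes 120 N, or if a joint passes its speed limit or range.

## Working session

There is one attempt and no reset: what is moved stays moved. The work goes in short steps, Python scripts to look and compute and a tool call to move; the robot and the scene stay as the last step left them, time stands still between calls to the robot, and variables do not carry over. Pictures are saved under pics/ and viewed, and the job is handed in when it is done.

Besides the shell and the picture viewer there is one more tool, called by a JSON object that holds its "name" and its "arguments". play_rows: Moves the arm, as the interface text tells. Its arguments: {"type":"object","properties":{"steps":{"type":"array","items":{"type":"object","properties":{"claw":{"type":"number"},"tx":{"type":"number"},"ty":{"type":"number"},"tz":{"type":"number"},"ax":{"type":"number"},"ay":{"type":"number"},"az":{"type":"number"}}}},"grip_force":{"type":"number"}},"required":["steps"]}

```bash
mkdir -p pics; ls
cat > h.py <<'E'
import sys; sys.path.insert(0,'.')
import numpy as np, cv2
from scipy.spatial.transform import Rotation as R
from plant import ctrl, cams
def model(n):
    m=cams.camera_model(n); K=np.array(m['intrinsics'])
    if 'rvec' in m:
        Rm=cv2.Rodrigues(np.array(m['rvec'],float))[0]; return K,Rm,np.array(m['tvec'],float).ravel()
    return K,np.array(m['tool_from_camera'])
def ray(n,uv):
    uv=np.atleast_2d(uv).astype(float); K,Rm,t=model(n)
    d=np.c_[(uv[:,0]-K[0,2])/K[0,0],(uv[:,1]-K[1,2])/K[1,1],np.ones(len(uv))]
    return -Rm.T@t, d@Rm
def onplane(n,uv,z):
    o,d=ray(n,uv); return o+d*((z-o[2])/d[:,2])[:,None]
def wray(uv,st):
    uv=np.atleast_2d(uv).astype(float); K,T=model('wrist')
    a=(uv[:,0]-K[0,2])/K[0,0]; b=(uv[:,1]-K[1,2])/K[1,1]; r=np.hypot(a,b)
    s=np.where(r>1e-9,np.sin(r)/np.maximum(r,1e-9),1)
    d=np.c_[a*s,b*s,np.cos(r)]
    Q=R.from_quat(st['tcp_rot']).as_matrix(); d=d@T[:3,:3].T@Q.T
    return np.array(st['eef_pos'])+Q@T[:3,3], d
def wplane(uv,st,z):
    o,d=wray(uv,st); return o+d*((z-o[2])/d[:,2])[:,None]
E
python3 - <<'E'
from h import *
import pickle
st=ctrl.get_state(); print(st)
D={'st':st}
for n in ['top','side','wrist']:
    D[n]=cams.read_camera(n); cv2.imwrite(f'pics/{n}0.png',D[n][0])
    print(n,cams.camera_model(n))
pickle.dump(D,open('d0.pkl','wb'))
print(R.from_quat(st['tcp_rot']).as_matrix())
E
```

```text
pics
{'time': 0.0, 'qpos': array([ 1.03699868e+00,  2.87204117e-01,  1.57817466e+00, -6.47587438e-06,
        1.27860478e+00, -1.50028315e-01]), 'dq': array([ 0.00099496, -0.00209804, -0.0012201 , -0.00023712,  0.0002756 ,
        0.00097367]), 'joint_efforts': array([-1.32996804e-03, -4.05986953e+01, -2.92622995e+01, -1.94421996e-04,
        5.87987801e-03,  4.62328458e-06]), 'eef_pos': array([0.25238561, 0.62533114, 0.22992281]), 'tcp_rot': array([ 0.69492568, -0.13513246,  0.13456974, -0.69333145]), 'contact_force': array([-0.19165006,  0.45943131, -0.30794722]), 'wrist_torque': array([-0.01969588, -0.0044264 , -0.00895666]), 'opening': 1.0023870877089287}
top {'intrinsics': array([[425.94197794,   0.        , 256.34682147],
       [  0.        , 425.94197794, 191.32261838],
       [  0.        ,   0.        ,   1.        ]]), 'rvec': array([ 2.12055046, -2.17765279,  0.16142231]), 'tvec': array([0.02482124, 0.58585518, 1.36563795])}
side {'intrinsics': array([[383.72403781,   0.        , 256.39132192],
       [  0.        , 383.72403781, 196.63294444],
       [  0.        ,   0.        ,   1.        ]]), 'rvec': array([ 0.16833941, -2.77757246,  1.33929266]), 'tvec': array([0.57750142, 0.10733129, 1.03068729])}
wrist {'intrinsics': array([[297.31863964,   0.        , 255.68955587],
       [  0.        , 297.31863964, 197.44364097],
       [  0.        ,   0.        ,   1.        ]]), 'tool_from_camera': array([[ 2.30762694e-04,  9.44583044e-01,  3.28272479e-01,
        -8.47068763e-02],
       [ 1.14492085e-04, -3.28272510e-01,  9.44583054e-01,
        -1.42126170e-01],
       [ 9.99999967e-01, -1.80389929e-04, -1.83900331e-04,
        -9.46009533e-04],
       [ 0.00000000e+00,  0.00000000e+00,  0.00000000e+00,
         1.00000000e+00]])}
[[ 9.27260407e-01 -1.21116744e-03  3.74415104e-01]
 [-3.74416898e-01 -2.06143752e-03  9.27258182e-01]
 [-3.51231577e-04 -9.99997142e-01 -2.36497095e-03]]
```

View pics/top0.png

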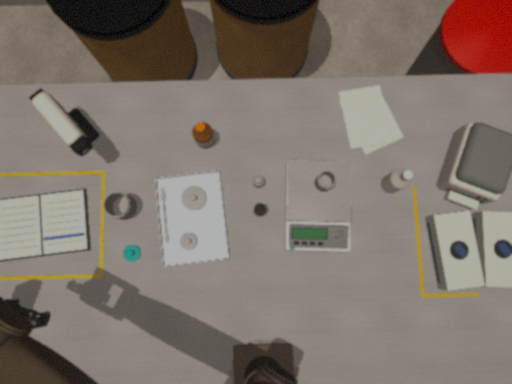

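View pics/side0.png

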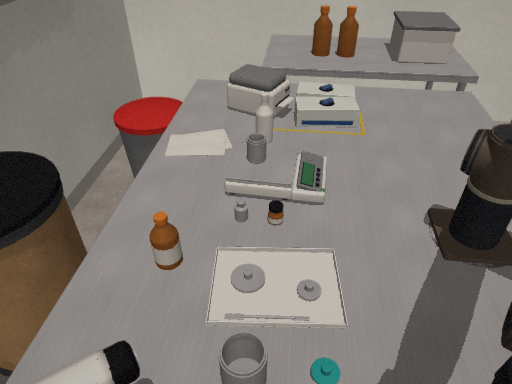

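View pics/wrist0.png

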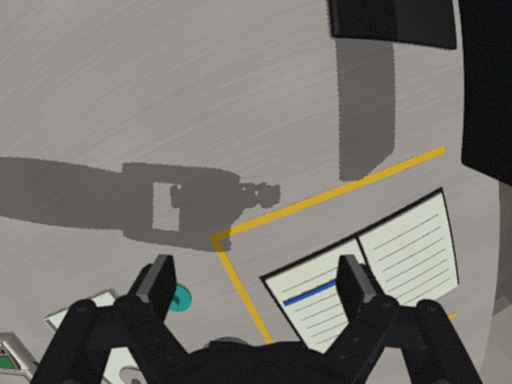

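The top view shows the small lid at (189,241), the large lid at (194,198) and the pot at (325,181) on the scale. The turquoise look-alike is at (131,253), the jar at (260,210) and the check weight at (259,181). Next I'll measure the lid and pot.

Run:
```python
from h import *
import pickle
D=pickle.load(open('d0.pkl','rb'))
print('base px', cv2.projectPoints(np.zeros((1,3)),np.array(cams.camera_model('top')['rvec']),np.array(cams.camera_model('top')['tvec']),model('top')[0],None)[0].ravel())
img,dep=D['top']
for nm,uv,z in [('lid',(189,241),.03),('big',(194,198),.03),('pot',(325,181),.144),('jar',(260,210),.058),('wt',(259,181),.064),('bot',(203,132),.15),('wb',(403,178),.18),('spare',(120,205),.098),('turq',(131,253),.02)]:
    o,d=ray('top',uv); dz=dep[uv[1],uv[0]]
    print(nm, onplane('top',uv,z)[0].round(3), 'depth pt',(o+d[0]*dz).round(3))
# crops
for n,(a,b,c,e) in {'top':(140,260,150,360),'side':(130,330,200,350)}.items():
    cv2.imwrite(f'pics/{n}0c.png',cv2.resize(D[n][0][a:b,c:e],None,fx=3.5,fy=3.5,interpolation=cv2.INTER_CUBIC)[:600,:800])
```

```text
base px [264.08855758 374.05063367]
lid [0.429 0.234 0.03 ] depth pt [0.43  0.235 0.025]
big [0.571 0.217 0.03 ] depth pt [0.572 0.218 0.024]
pot [ 0.598 -0.202  0.144] depth pt [ 0.611 -0.216  0.065]
jar [ 0.522 -0.001  0.058] depth pt [ 0.523 -0.001  0.057]
wt [ 0.617 -0.     0.064] depth pt [ 0.617 -0.     0.061]
bot [0.761 0.171 0.15 ] depth pt [0.768 0.174 0.127]
wb [ 0.595 -0.43   0.18 ] depth pt [ 0.598 -0.435  0.165]
spare [0.546 0.441 0.098] depth pt [0.557 0.47  0.004]
turq [0.396 0.426 0.02 ] depth pt [0.396 0.424 0.028]
```

View pics/top0c.png

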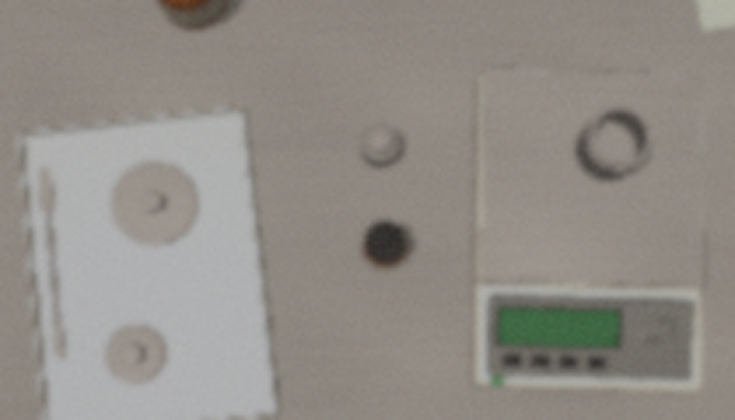

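View pics/side0c.png

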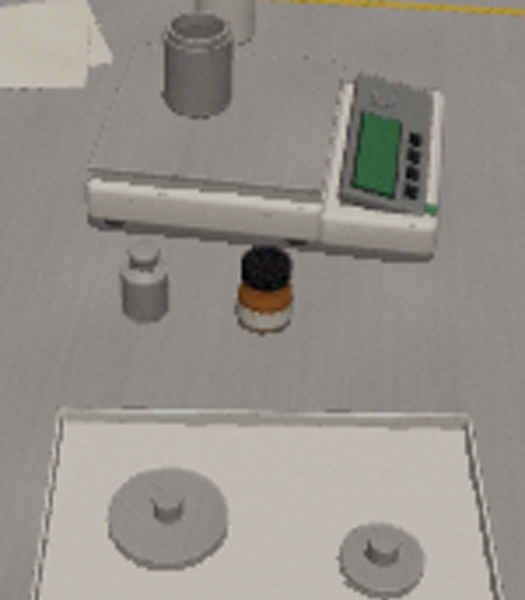

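The lid is at about (0.430, 0.235) and the pot's mouth at about (0.598, -0.202). I'll hover over the lid and refine its position with the wrist camera.

```bash
cat >> h.py <<'E'
def go(p,yaw=None,tilt=True):
    """tool-frame shift (cm) and turn (deg) to world TCP p, with tool y straight down and tool z azimuth yaw deg"""
    st=ctrl.get_state(); Q=R.from_quat(st['tcp_rot']).as_matrix()
    d=Q.T@(np.array(p)-st['eef_pos'])*100
    if yaw is None: yaw=np.degrees(np.arctan2(Q[1,2],Q[0,2]))
    z=np.array([np.cos(np.radians(yaw)),np.sin(np.radians(yaw)),0]); y=np.array([0,0,-1.]); x=np.cross(y,z)
    rv=np.degrees(R.from_matrix(Q.T@np.c_[x,y,z]).as_rotvec())
    print('yaw now',np.degrees(np.arctan2(Q[1,2],Q[0,2])).round(1),'pos',np.round(st['eef_pos'],4),'shift cm',d.round(2),'turn',rv.round(2))
E
python3 -c "
from h import *
go((.43,.235,.13),37.3)"
```

```text
yaw now 68.0 pos [0.2524 0.6255 0.2302] shift cm [ 31.09  10.07 -29.54] turn [1.100e-01 3.071e+01 1.000e-02]
```

{"name": "play_rows", "arguments": {"steps": [{"tx":3,"tz":-2.8,"ay":6,"claw":8.5},{"tx":6,"tz":-5.7,"ay":12,"claw":8.5},{"tx":9,"tz":-8.5,"ay":18,"claw":8.5},{"tx":12,"tz":-11.4,"ay":24,"claw":8.5},{"tx":15,"tz":-14.3,"ay":30.7,"claw":8.5},{"tx":18,"tz":-17.1,"ay":30.7,"claw":8.5},{"tx":21,"tz":-20,"ay":30.7,"claw":8.5},{"tx":24,"tz":-22.8,"ay":30.7,"claw":8.5},{"tx":27,"tz":-25.7,"ay":30.7,"ty":2,"claw":7},{"tx":29.5,"tz":-28,"ay":30.7,"ty":5,"claw":6},{"tx":31.1,"tz":-29.5,"ay":30.7,"ty":8,"claw":5},{"tx":31.1,"tz":-29.5,"ay":30.7,"ty":10,"claw":5}]}}

```text
invalid input at $.steps[0]: expected keys claw, tx, ty, tz, ax, ay, az
```

{"name": "play_rows", "arguments": {"steps": [{"claw":5},{"claw":5},{"claw":5},{"claw":5}]}}

```text
invalid input at $.steps[0]: expected keys claw, tx, ty, tz, ax, ay, az
```

```bash
cat > snap.py <<'E'
from h import *
import sys,pickle
tag=sys.argv[1]; st=ctrl.get_state()
im,dp=cams.read_camera('wrist'); pickle.dump((st,im,dp),open(tag+'.pkl','wb')); cv2.imwrite(f'pics/{tag}.png',im)
print(st['time'],np.round(st['eef_pos'],4),'open',st['opening'].__round__(3),'F',np.round(st['contact_force'],2))
E
python3 snap.py w1
```

```text
0.15 [0.2524 0.6255 0.2302] open 1.005 F [0.41 0.54 0.03]
```

View pics/w1.png

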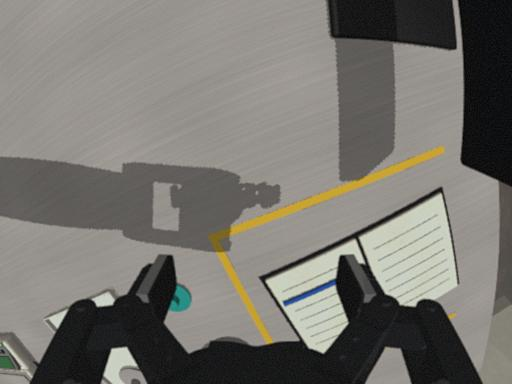

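The call was refused because every row needs all seven keys, so nothing has moved yet.

{"name": "play_rows", "arguments": {"steps": [{"claw":8.5,"tx":3,"ty":0,"tz":-2.8,"ax":0,"ay":6,"az":0},{"claw":8.5,"tx":6,"ty":0,"tz":-5.7,"ax":0,"ay":12,"az":0},{"claw":8.5,"tx":9,"ty":0,"tz":-8.5,"ax":0,"ay":18,"az":0},{"claw":8.5,"tx":12,"ty":0,"tz":-11.4,"ax":0,"ay":24,"az":0},{"claw":8.5,"tx":15,"ty":0,"tz":-14.3,"ax":0,"ay":30.7,"az":0},{"claw":8.5,"tx":18,"ty":0,"tz":-17.1,"ax":0,"ay":30.7,"az":0},{"claw":8.5,"tx":21,"ty":0,"tz":-20,"ax":0,"ay":30.7,"az":0},{"claw":7,"tx":24,"ty":0,"tz":-22.8,"ax":0,"ay":30.7,"az":0},{"claw":6,"tx":27,"ty":2,"tz":-25.7,"ax":0,"ay":30.7,"az":0},{"claw":5,"tx":29.5,"ty":5,"tz":-28,"ax":0,"ay":30.7,"az":0},{"claw":5,"tx":31.1,"ty":8,"tz":-29.5,"ax":0,"ay":30.7,"az":0},{"claw":5,"tx":31.1,"ty":10,"tz":-29.5,"ax":0,"ay":30.7,"az":0}]}}

```text
time: 1.2
eef_pos: [0.4313, 0.2323, 0.1293]
tcp_rot: [0.634, -0.315, 0.315, -0.632]
contact_force: [-1.0, 0.3, -0.6]
opening: 0.587
```

{"name": "play_rows", "arguments": {"steps": [{"claw":5,"tx":0,"ty":0,"tz":0,"ax":0,"ay":0,"az":0},{"claw":5,"tx":0,"ty":0,"tz":0,"ax":0,"ay":0,"az":0},{"claw":5,"tx":0,"ty":0,"tz":0,"ax":0,"ay":0,"az":0},{"claw":5,"tx":0,"ty":0,"tz":0,"ax":0,"ay":0,"az":0}]}}

```text
time: 1.53
eef_pos: [0.4318, 0.2371, 0.1336]
tcp_rot: [-0.633, 0.312, -0.314, 0.635]
contact_force: [0.6, 0.2, -0.0]
opening: 0.582
```

```bash
python3 snap.py w1
```

```text
1.5333 [0.4318 0.2371 0.1336] open 0.582 F [ 0.62  0.16 -0.  ]
```

View pics/w1.png

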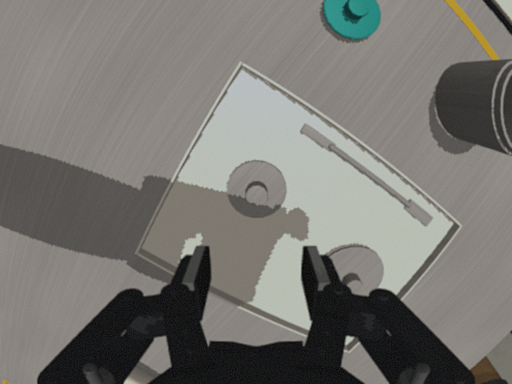

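The small lid shows at (257,188) below the fingers and the large lid at (350,270). Turquoise lid at (351,12). I'll fit the lid from the wrist depth heights and the outline.

```bash
cat > lidfit.py <<'E'
from h import *
import sys,pickle
st,im,dp=pickle.load(open(sys.argv[1]+'.pkl','rb'))
c=[float(v) for v in sys.argv[2:4]]; zlo,zhi,rmax=map(float,sys.argv[4:7])
v,u=np.mgrid[0:384,0:512]; uv=np.c_[u.ravel(),v.ravel()]
K,T=model('wrist')
a=(uv[:,0]-K[0,2])/K[0,0]; b=(uv[:,1]-K[1,2])/K[1,1]; r=np.hypot(a,b)
o,d=wray(uv,st); P=o+d*(dp.ravel()/np.cos(r))[:,None]
ok=(dp.ravel()>0)&(np.hypot(P[:,0]-c[0],P[:,1]-c[1])<rmax)
print('heights hist',*zip(*[x.tolist() for x in np.histogram(P[ok,2],bins=np.arange(-.01,.24,.004))][:1])) if 0 else None
h,e=np.histogram(P[ok,2],bins=np.arange(-.012,.24,.003)); print([(round(float(x),3),int(n)) for x,n in zip(e,h) if n>15])
s=ok&(P[:,2]>zlo)&(P[:,2]<zhi); q=P[s]; print('n',s.sum(),'mean',q.mean(0).round(4),'minmax',q.min(0).round(4),q.max(0).round(4))
m=s.reshape(384,512).astype(np.uint8); m=cv2.morphologyEx(m,cv2.MORPH_OPEN,np.ones((3,3)))
cn=max(cv2.findContours(m,cv2.RETR_EXTERNAL,cv2.CHAIN_APPROX_NONE)[0],key=cv2.contourArea)[:,0]
W=wplane(cn,st,float(np.median(q[:,2]))); (x,y),rad=cv2.minEnclosingCircle((W[:,:2]*1000).astype(np.float32))
A=np.c_[2*W[:,:2],np.ones(len(W))]; sol=np.linalg.lstsq(A,(W[:,:2]**2).sum(1),rcond=None)[0]
rf=np.sqrt(sol[2]+sol[0]**2+sol[1]**2); res=np.abs(np.hypot(W[:,0]-sol[0],W[:,1]-sol[1])-rf)
print('enclosing mm',x,y,rad,'LSQ circle',sol[:2].round(4),'r',rf.round(4),'res',res.mean().round(4),'px c',cn.mean(0))
E
python3 lidfit.py w1 .43 .235 .009 .05 .04; echo; python3 lidfit.py w1 .43 .235 .021 .05 .04
```

```text
[(-0.0, 1783), (0.003, 624), (0.009, 18), (0.012, 1762), (0.015, 493), (0.018, 18), (0.021, 19), (0.024, 20), (0.027, 102), (0.03, 279), (0.135, 32), (0.138, 90), (0.141, 166), (0.144, 201), (0.147, 216), (0.15, 213), (0.153, 230), (0.156, 264), (0.159, 238), (0.162, 289), (0.165, 290), (0.168, 232), (0.171, 459), (0.174, 264), (0.177, 164), (0.18, 267), (0.183, 347), (0.186, 446), (0.189, 540), (0.192, 281), (0.195, 55), (0.198, 137), (0.201, 375), (0.204, 630), (0.207, 1024), (0.21, 1092), (0.213, 1198), (0.216, 1252), (0.219, 1320), (0.222, 1167), (0.225, 719), (0.228, 770), (0.231, 51)]
n 2711 mean [0.4304 0.239  0.0169] minmax [0.4037 0.2095 0.0098] [0.4593 0.2652 0.032 ]
enclosing mm 431.38201904296875 238.04129028320312 28.023542404174805 LSQ circle [0.4312 0.2379] r 0.0274 res 0.0003 px c [256.39285714 188.75      ]

[(-0.0, 1783), (0.003, 624), (0.009, 18), (0.012, 1762), (0.015, 493), (0.018, 18), (0.021, 19), (0.024, 20), (0.027, 102), (0.03, 279), (0.135, 32), (0.138, 90), (0.141, 166), (0.144, 201), (0.147, 216), (0.15, 213), (0.153, 230), (0.156, 264), (0.159, 238), (0.162, 289), (0.165, 290), (0.168, 232), (0.171, 459), (0.174, 264), (0.177, 164), (0.18, 267), (0.183, 347), (0.186, 446), (0.189, 540), (0.192, 281), (0.195, 55), (0.198, 137), (0.201, 375), (0.204, 630), (0.207, 1024), (0.21, 1092), (0.213, 1198), (0.216, 1252), (0.219, 1320), (0.222, 1167), (0.225, 719), (0.228, 770), (0.231, 51)]
n 420 mean [0.4307 0.2386 0.0298] minmax [0.4215 0.2279 0.0213] [0.441  0.2472 0.032 ]
enclosing mm 430.4083557128906 238.3911590576172 10.735255241394043 LSQ circle [0.4307 0.2386] r 0.01 res 0.0004 px c [256.03076923 193.86153846]
```

Both fits give radii of 28 and 10 mm and heights of 15 and 31 mm, which matches the lid. It is at (0.431, 0.2383), so I'll descend.

```bash
python3 -c "
from h import *
go((.431,.2383,.045),37.3)"
```

```text
yaw now 37.4 pos [0.4317 0.2371 0.1336] shift cm [-0.15  8.86 -0.02] turn [-0.22  0.1   0.08]
```

{"name": "play_rows", "arguments": {"steps": [{"claw":4,"tx":0,"ty":2,"tz":0,"ax":0,"ay":0,"az":0},{"claw":4,"tx":-0.1,"ty":4,"tz":0,"ax":0,"ay":0,"az":0},{"claw":4,"tx":-0.15,"ty":6,"tz":0,"ax":0,"ay":0,"az":0},{"claw":4,"tx":-0.15,"ty":7.5,"tz":0,"ax":0,"ay":0,"az":0},{"claw":4,"tx":-0.15,"ty":8.5,"tz":0,"ax":0,"ay":0,"az":0},{"claw":4,"tx":-0.15,"ty":8.8,"tz":0,"ax":0,"ay":0,"az":0},{"claw":4,"tx":-0.15,"ty":8.8,"tz":0,"ax":0,"ay":0,"az":0},{"claw":4,"tx":-0.15,"ty":8.8,"tz":0,"ax":0,"ay":0,"az":0}]}}

```text
time: 2.25
eef_pos: [0.4306, 0.2376, 0.0445]
tcp_rot: [-0.633, 0.313, -0.314, 0.634]
contact_force: [0.0, -0.1, 0.0]
opening: 0.469
```

```bash
python3 snap.py w2; python3 lidfit.py w2 .431 .238 .021 .05 .02; python3 -c "
from h import *
go((.431,.2383,.017),37.3)"
```

```text
2.25 [0.4306 0.2376 0.0445] open 0.469 F [ 0.01 -0.1   0.03]
[(0.012, 1274), (0.015, 465), (0.018, 56), (0.021, 64), (0.024, 67), (0.027, 195), (0.03, 588), (0.048, 19), (0.051, 16), (0.054, 21), (0.057, 23), (0.06, 27), (0.063, 28), (0.066, 18), (0.069, 28), (0.072, 23), (0.075, 33), (0.078, 29), (0.081, 81), (0.114, 42), (0.117, 457), (0.12, 405), (0.123, 560), (0.126, 583), (0.129, 597), (0.132, 544), (0.135, 55)]
n 935 mean [0.4306 0.2393 0.0298] minmax [0.4213 0.2277 0.021 ] [0.4499 0.2543 0.0499]
enclosing mm 429.44012451171875 238.81600952148438 11.626596450805664 LSQ circle [0.4301 0.2392] r 0.0105 res 0.0006 px c [257.77 241.52]
yaw now 37.3 pos [0.4308 0.2376 0.0447] shift cm [-0.05  2.77  0.06] turn [-0.14  0.03  0.05]
```

View pics/w2.png

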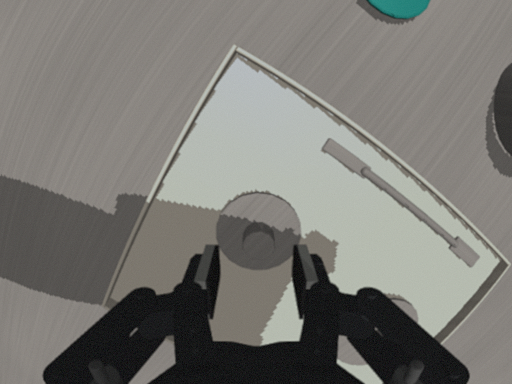

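The knob, at (258,240), is centred between the fingertips. I'll go down and close.

{"name": "play_rows", "arguments": {"grip_force": 40, "steps": [{"claw":4,"tx":-0.05,"ty":1,"tz":0.05,"ax":0,"ay":0,"az":0},{"claw":4,"tx":-0.05,"ty":2,"tz":0.05,"ax":0,"ay":0,"az":0},{"claw":4,"tx":-0.05,"ty":2.5,"tz":0.05,"ax":0,"ay":0,"az":0},{"claw":4,"tx":-0.05,"ty":2.8,"tz":0.05,"ax":0,"ay":0,"az":0},{"claw":4,"tx":-0.05,"ty":2.8,"tz":0.05,"ax":0,"ay":0,"az":0},{"claw":3,"tx":-0.05,"ty":2.8,"tz":0.05,"ax":0,"ay":0,"az":0},{"claw":2.5,"tx":-0.05,"ty":2.8,"tz":0.05,"ax":0,"ay":0,"az":0},{"claw":2,"tx":-0.05,"ty":2.8,"tz":0.05,"ax":0,"ay":0,"az":0},{"claw":1.5,"tx":-0.05,"ty":2.8,"tz":0.05,"ax":0,"ay":0,"az":0},{"claw":1,"tx":-0.05,"ty":2.8,"tz":0.05,"ax":0,"ay":0,"az":0},{"claw":1,"tx":-0.05,"ty":2.8,"tz":0.05,"ax":0,"ay":0,"az":0},{"claw":1,"tx":-0.05,"ty":2.8,"tz":0.05,"ax":0,"ay":0,"az":0}]}}

```text
time: 3.3
eef_pos: [0.4303, 0.238, 0.0158]
tcp_rot: [-0.633, 0.313, -0.314, 0.634]
contact_force: [0.5, -0.2, 2.8]
opening: 0.216
```

```bash
python3 snap.py w3
```

```text
3.3 [0.4303 0.238  0.0158] open 0.216 F [ 0.51 -0.2   2.84]
```

View pics/w3.png

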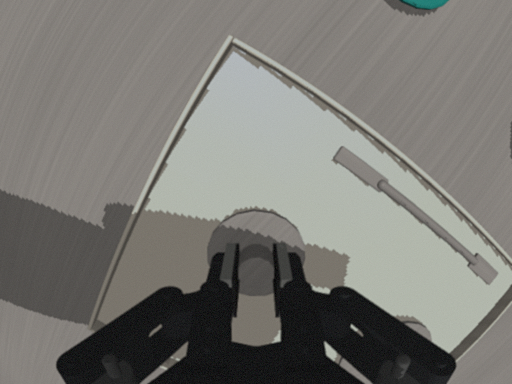

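The fingers close on the knob at about 18 to 20 mm opening. I'll lift gently and check.

{"name": "play_rows", "arguments": {"grip_force": 50, "steps": [{"claw":1,"tx":0,"ty":0,"tz":0,"ax":0,"ay":0,"az":0},{"claw":1,"tx":0,"ty":0,"tz":0,"ax":0,"ay":0,"az":0},{"claw":1,"tx":0,"ty":-0.5,"tz":0,"ax":0,"ay":0,"az":0},{"claw":1,"tx":0,"ty":-1,"tz":0,"ax":0,"ay":0,"az":0},{"claw":1,"tx":0,"ty":-2,"tz":0,"ax":0,"ay":0,"az":0},{"claw":1,"tx":0,"ty":-3.5,"tz":0,"ax":0,"ay":0,"az":0},{"claw":1,"tx":0,"ty":-5,"tz":0,"ax":0,"ay":0,"az":0},{"claw":1,"tx":0,"ty":-6,"tz":0,"ax":0,"ay":0,"az":0},{"claw":1,"tx":0,"ty":-6,"tz":0,"ax":0,"ay":0,"az":0},{"claw":1,"tx":0,"ty":-6,"tz":0,"ax":0,"ay":0,"az":0}]}}

```text
time: 4.18
eef_pos: [0.4301, 0.2379, 0.076]
tcp_rot: [-0.633, 0.313, -0.314, 0.634]
contact_force: [-1.0, 0.9, -0.9]
opening: 0.204
```

```bash
python3 snap.py w4; python3 -c "
from h import *
go((.598,-.202,.25),-10)
im,dp=cams.read_camera('side'); cv2.imwrite('pics/s4.png',cv2.resize(im[200:384,180:400],None,fx=3.2,fy=3.2))"
```

```text
4.1833 [0.4301 0.2379 0.076 ] open 0.204 F [-0.97  0.94 -0.91]
yaw now 37.3 pos [0.4295 0.2377 0.0751] shift cm [ 45.18 -17.49 -13.25] turn [2.000e-02 4.731e+01 0.000e+00]
```

View pics/w4.png

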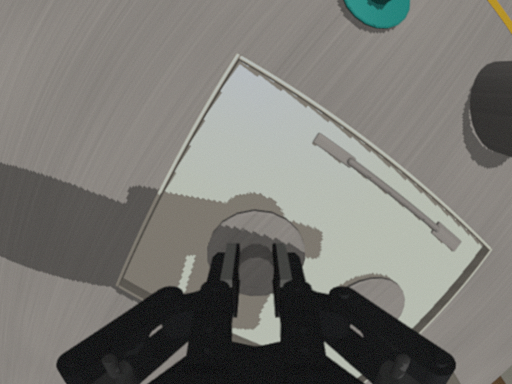

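View pics/s4.png

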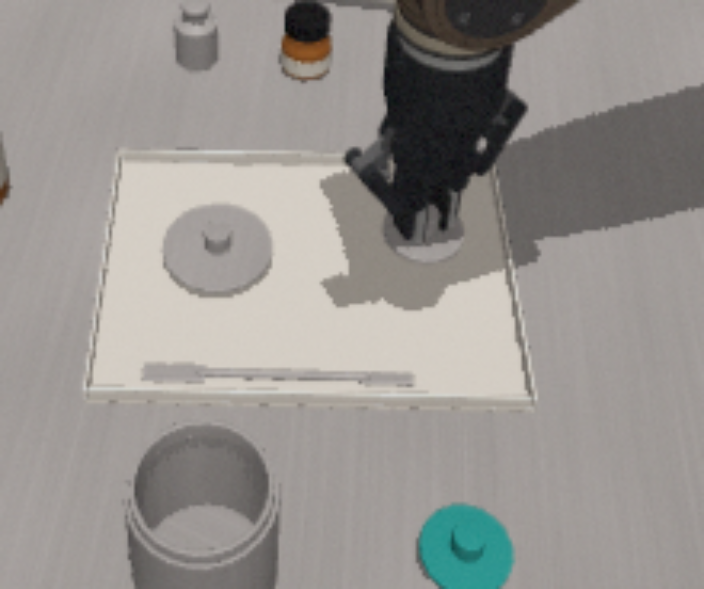

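The lid is held level under the fingers and clear of the tray. Next I'll raise it and go slightly past the pot, so that the wrist camera sees the pot beside the lid.

{"name": "play_rows", "arguments": {"steps": [{"claw":1,"tx":0,"ty":-2,"tz":0,"ax":0,"ay":0,"az":0},{"claw":1,"tx":0,"ty":-5,"tz":0,"ax":0,"ay":0,"az":0},{"claw":1,"tx":0,"ty":-8,"tz":0,"ax":0,"ay":0,"az":0},{"claw":1,"tx":0,"ty":-11,"tz":0,"ax":0,"ay":0,"az":0},{"claw":1,"tx":2,"ty":-14,"tz":-0.6,"ax":0,"ay":3,"az":0},{"claw":1,"tx":5,"ty":-16,"tz":-1.5,"ax":0,"ay":6,"az":0},{"claw":1,"tx":8,"ty":-17.5,"tz":-2.4,"ax":0,"ay":9,"az":0},{"claw":1,"tx":11,"ty":-17.5,"tz":-3.3,"ax":0,"ay":12,"az":0},{"claw":1,"tx":14,"ty":-17.5,"tz":-4.2,"ax":0,"ay":15,"az":0},{"claw":1,"tx":17,"ty":-17.5,"tz":-5.1,"ax":0,"ay":18,"az":0},{"claw":1,"tx":20,"ty":-17.5,"tz":-6,"ax":0,"ay":21,"az":0},{"claw":1,"tx":22,"ty":-17.5,"tz":-6.6,"ax":0,"ay":24,"az":0}]}}

```text
time: 5.28
eef_pos: [0.5107, 0.0204, 0.2489]
tcp_rot: [0.554, -0.44, 0.439, -0.553]
contact_force: [-0.3, -0.4, -0.6]
opening: 0.206
```

```bash
python3 -c "
from h import *
go((.583,-.29,.25),-10)"
```

```text
yaw now 13.1 pos [0.5107 0.0204 0.2489] shift cm [ 3.187e+01 -1.100e-01  2.000e-02] turn [1.300e-01 2.307e+01 2.000e-02]
```

{"name": "play_rows", "arguments": {"steps": [{"claw":1,"tx":3,"ty":0,"tz":0,"ax":0,"ay":3,"az":0},{"claw":1,"tx":6,"ty":0,"tz":0,"ax":0,"ay":6,"az":0},{"claw":1,"tx":9,"ty":0,"tz":0,"ax":0,"ay":9,"az":0},{"claw":1,"tx":12,"ty":0,"tz":0,"ax":0,"ay":12,"az":0},{"claw":1,"tx":15,"ty":0,"tz":0,"ax":0,"ay":15,"az":0},{"claw":1,"tx":18,"ty":0,"tz":0,"ax":0,"ay":18,"az":0},{"claw":1,"tx":21,"ty":0,"tz":0,"ax":0,"ay":21,"az":0},{"claw":1,"tx":24,"ty":0,"tz":0,"ax":0,"ay":23,"az":0},{"claw":1,"tx":27,"ty":0,"tz":0,"ax":0,"ay":23,"az":0},{"claw":1,"tx":30,"ty":0,"tz":0,"ax":0,"ay":23,"az":0},{"claw":1,"tx":31.9,"ty":0,"tz":0,"ax":0,"ay":23,"az":0},{"claw":1,"tx":31.9,"ty":0,"tz":0,"ax":0,"ay":23,"az":0}]}}

```text
time: 6.28
eef_pos: [0.5837, -0.2912, 0.2479]
tcp_rot: [-0.456, 0.542, -0.541, 0.454]
contact_force: [-1.0, 0.9, -1.2]
opening: 0.205
```

{"name": "play_rows", "arguments": {"steps": [{"claw":1,"tx":0,"ty":0,"tz":0,"ax":0,"ay":0,"az":0},{"claw":1,"tx":0,"ty":0,"tz":0,"ax":0,"ay":0,"az":0},{"claw":1,"tx":0,"ty":0,"tz":0,"ax":0,"ay":0,"az":0},{"claw":1,"tx":0,"ty":0,"tz":0,"ax":0,"ay":0,"az":0}]}}

```text
time: 6.62
eef_pos: [0.584, -0.2864, 0.2502]
tcp_rot: [-0.456, 0.54, -0.54, 0.456]
contact_force: [0.2, 0.3, -0.5]
opening: 0.206
```

```bash
python3 snap.py w5;  python3 lidfit.py w5 .598 -.202 .12 .16 .045
```

```text
6.6167 [ 0.584  -0.2864  0.2502] open 0.206 F [ 0.24  0.27 -0.55]
[(0.063, 1468), (0.066, 1951), (0.069, 523), (0.072, 34), (0.075, 24), (0.078, 37), (0.081, 31), (0.084, 32), (0.087, 34), (0.09, 20), (0.093, 27), (0.096, 21), (0.099, 20), (0.102, 22), (0.129, 28), (0.132, 186), (0.135, 404), (0.138, 52), (0.141, 656), (0.144, 155)]
n 1481 mean [ 0.6074 -0.211   0.1398] minmax [ 0.5781 -0.2411  0.1296] [ 0.6375 -0.1817  0.1465]
enclosing mm 607.2767944335938 -211.1045379638672 29.15964698791504 LSQ circle [ 0.6073 -0.2112] r 0.0284 res 0.0004 px c [267.9223301 104.4368932]
```

View pics/w5.png

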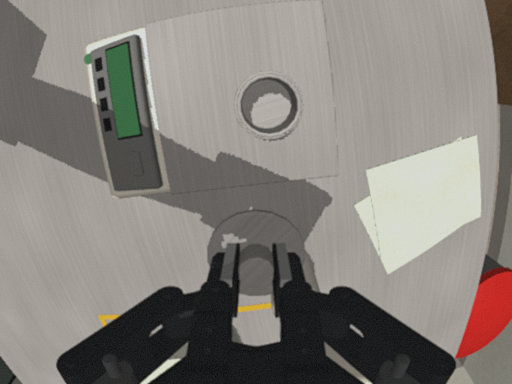

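The wrist view puts the pot mouth at (268,104), giving (0.607, -0.211). My eyeballed top-view value differs by 13 mm, so I'll cross-check with the depth of the fixed cameras.

Run:
```python
from h import *
import pickle
D=pickle.load(open('d0.pkl','rb'))
v,u=np.mgrid[0:384,0:512]; uv=np.c_[u.ravel(),v.ravel()]
for n in ['top','side']:
    o,d=ray(n,uv); P=o+d*D[n][1].ravel()[:,None]
    ok=(D[n][1].ravel()>0)&(np.hypot(P[:,0]-.604,P[:,1]+.207)<.06)&(P[:,2]>.125)&(P[:,2]<.16)
    q=P[ok]; print(n,ok.sum(),q.min(0).round(4),q.max(0).round(4),'mid',((q.min(0)+q.max(0))/2).round(4), 'cam',o.round(3),'px',uv[ok].min(0),uv[ok].max(0))
    m=ok&(D[n][1].ravel()>0)
    for c in [(.607,-.211,.144),(.598,-.202,.144)]:
        M=cams.camera_model(n); print(c,cv2.projectPoints(np.array([c]),np.array(M['rvec']),np.array(M['tvec']),model(n)[0],None)[0].ravel().round(1))
    # lid check
    ok=(np.hypot(P[:,0]-.431,P[:,1]-.238)<.035)&(P[:,2]>.010)&(P[:,2]<.05); q=P[ok]; print('lid',((q.min(0)+q.max(0))/2).round(4))
a=D['top'][0][160:200,300:350]; cv2.imwrite('pics/tp.png',cv2.resize(a,None,fx=12,fy=12,interpolation=cv2.INTER_NEAREST))
a=D['side'][0][125:170,235:280]; cv2.imwrite('pics/sp.png',cv2.resize(a,None,fx=12,fy=12,interpolation=cv2.INTER_NEAREST))
```

```text
top 135 [ 0.5759 -0.2387  0.1255] [ 0.6352 -0.1785  0.1485] mid [ 0.6056 -0.2086  0.137 ] cam [0.384 0.02  1.436] px [317 170] [336 189]
(0.607, -0.211, 0.144) [327.8 178.1]
(0.598, -0.202, 0.144) [325. 181.]
lid [0.4301 0.24   0.0227]
side 210 [ 0.58   -0.2397  0.1251] [ 0.6365 -0.1784  0.1466] mid [ 0.6083 -0.209   0.1359] cam [0.483 0.804 0.726] px [247 133] [265 147]
(0.607, -0.211, 0.144) [256.5 136.8]
(0.598, -0.202, 0.144) [259.1 138.5]
lid [0.4327 0.2372 0.0213]
```

View pics/tp.png

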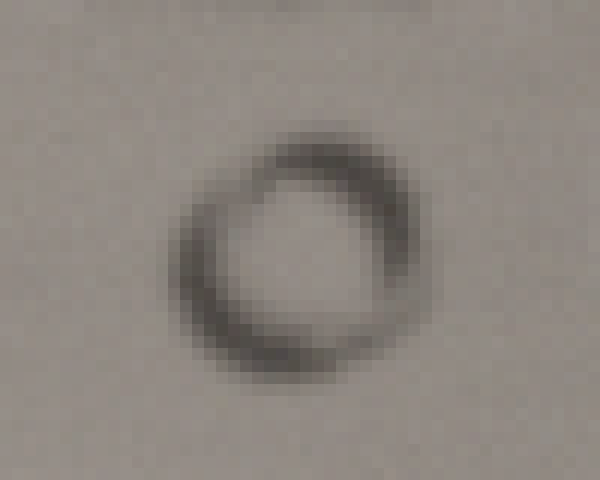

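The three cameras agree on about (0.607, -0.210), so the earlier eyeballed pixel was on the pot's wall. Now I'll measure the lid relative to the tool in the same picture.

```bash
python3 lidfit.py w5 .607 -.211 .1395 .16 .045|tail -2
python3 - <<'E'
from h import *
import pickle
for tag in ['w4','w5']:
    st,im,dp=pickle.load(open(tag+'.pkl','rb'))
    v,u=np.mgrid[0:384,0:512]; uv=np.c_[u.ravel(),v.ravel()]
    K,T=model('wrist')
    r=np.hypot((uv[:,0]-K[0,2])/K[0,0],(uv[:,1]-K[1,2])/K[1,1])
    Q=R.from_quat(st['tcp_rot']).as_matrix()
    o,d=wray(uv,st); P=((o+d*(dp.ravel()/np.cos(r))[:,None])-st['eef_pos'])@Q
    # tool coords; flange top approx y=0
    ok=(np.abs(P[:,1])<.008)&(np.hypot(P[:,0],P[:,2])<.04); q=P[ok]
    print(tag,ok.sum(),np.histogram(q[:,1],bins=np.arange(-.008,.0081,.001))[0])
    f=ok&(uv[:,1]<248); q=P[f]
    A=np.c_[q[:,0],q[:,2],np.ones(len(q))]; 
    w=np.ones(len(q),bool)
    for _ in range(5):
        s=np.linalg.lstsq(A[w],q[w,1],rcond=None)[0]; e=np.abs(A@s-q[:,1]); w=e<.0015
    print('plane slopes deg x,z',np.degrees(s[:2]).round(2),'y0 mm',(s[2]*1000).round(2),w.sum())
    m=f.reshape(384,512).astype(np.uint8)
    cn=max(cv2.findContours(m,cv2.RETR_EXTERNAL,cv2.CHAIN_APPROX_NONE)[0],key=cv2.contourArea)[:,0]
    p=P.reshape(384,512,3)[cn[:,1],cn[:,0]]
    B=p[(np.hypot(p[:,0],p[:,2])>.024)&(cn[:,1]<245)]
    A=np.c_[2*B[:,0],2*B[:,2],np.ones(len(B))]; sl=np.linalg.lstsq(A,B[:,0]**2+B[:,2]**2,rcond=None)[0]
    print('circle tool x,z mm',(sl[:2]*1000).round(2),'r',(1000*np.sqrt(sl[2]+sl[0]**2+sl[1]**2)).round(2),len(B))
    k=(np.abs(P[:,1]+.0155)<.004)&(np.hypot(P[:,0],P[:,2])<.013)
E
```

```text
n 842 mean [ 0.6076 -0.2113  0.1432] minmax [ 0.5808 -0.2383  0.1395] [ 0.6342 -0.1846  0.1465]
enclosing mm 607.3671264648438 -211.25245666503906 27.218006134033203 LSQ circle [ 0.6075 -0.2112] r 0.025 res 0.0014 px c [268.79261364 104.77556818]
w4 3666 [  84   64   68   48   28   33   32   51  749 1803  556   73   54   23
    0    0]
plane slopes deg x,z [-0.79 -0.04] y0 mm 1.22 2502
circle tool x,z mm [ 1.45 -0.25] r 27.46 114
w5 3665 [  84   68   60   48   41   29   32   46  740 1770  576   87   62   20
    2    0]
plane slopes deg x,z [-0.85 -0.03] y0 mm 1.21 2495
circle tool x,z mm [ 1.52 -0.14] r 27.49 114
```

The lid is level within about 0.8°. Its centre is about 1.4 mm along tool +x, with the flange underside about 5 mm below the TCP. The rim is at z≈0.144, so it should seat at TCP z≈0.149.

```bash
python3 -c "
from h import *
go((.6076,-.2099,.175))"
```

```text
yaw now -9.6 pos [ 0.5841 -0.2865  0.2504] shift cm [-7.94  7.54  1.04] turn [ 0.01 -0.   -0.01]
```

{"name": "play_rows", "arguments": {"steps": [{"claw":1,"tx":-1.5,"ty":0,"tz":0.2,"ax":0,"ay":0,"az":0},{"claw":1,"tx":-3.5,"ty":0.5,"tz":0.5,"ax":0,"ay":0,"az":0},{"claw":1,"tx":-5.5,"ty":1.5,"tz":0.8,"ax":0,"ay":0,"az":0},{"claw":1,"tx":-7,"ty":3,"tz":1.05,"ax":0,"ay":0,"az":0},{"claw":1,"tx":-7.9,"ty":4.5,"tz":1.05,"ax":0,"ay":0,"az":0},{"claw":1,"tx":-7.95,"ty":6,"tz":1.05,"ax":0,"ay":0,"az":0},{"claw":1,"tx":-7.95,"ty":7,"tz":1.05,"ax":0,"ay":0,"az":0},{"claw":1,"tx":-7.95,"ty":7.5,"tz":1.05,"ax":0,"ay":0,"az":0},{"claw":1,"tx":-7.95,"ty":7.5,"tz":1.05,"ax":0,"ay":0,"az":0},{"claw":1,"tx":-7.95,"ty":7.5,"tz":1.05,"ax":0,"ay":0,"az":0}]}}

```text
time: 7.5
eef_pos: [0.608, -0.2111, 0.1758]
tcp_rot: [0.456, -0.54, 0.541, -0.456]
contact_force: [-0.0, -0.1, 0.5]
opening: 0.207
```

```bash
python3 snap.py w6
python3 - <<'E'
from h import *
go((.6076,-.2099,.152))
im,dp=cams.read_camera('side'); cv2.imwrite('pics/s6.png',cv2.resize(im[70:190,190:340],None,fx=5,fy=5,interpolation=cv2.INTER_CUBIC))
E
```

```text
7.5 [ 0.608  -0.2111  0.1758] open 0.207 F [-0.05 -0.06  0.52]
yaw now -9.7 pos [ 0.6083 -0.2115  0.1765] shift cm [-0.14  2.45 -0.1 ] turn [-0.1  -0.    0.03]
```

View pics/w6.png

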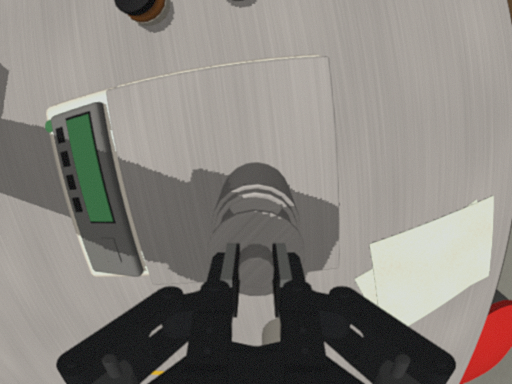

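View pics/s6.png

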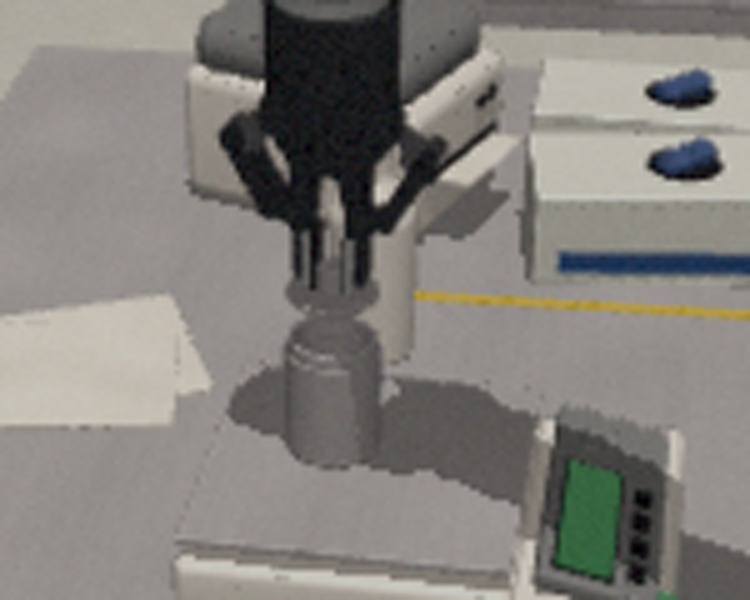

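The lid hangs concentric above the mouth in both views. I'll descend slowly, correcting about 1 mm sideways.

{"name": "play_rows", "arguments": {"steps": [{"claw":1,"tx":-0.12,"ty":0.2,"tz":-0.08,"ax":0,"ay":0,"az":0},{"claw":1,"tx":-0.12,"ty":0.5,"tz":-0.08,"ax":0,"ay":0,"az":0},{"claw":1,"tx":-0.12,"ty":0.9,"tz":-0.08,"ax":0,"ay":0,"az":0},{"claw":1,"tx":-0.12,"ty":1.2,"tz":-0.08,"ax":0,"ay":0,"az":0},{"claw":1,"tx":-0.12,"ty":1.5,"tz":-0.08,"ax":0,"ay":0,"az":0},{"claw":1,"tx":-0.12,"ty":1.7,"tz":-0.08,"ax":0,"ay":0,"az":0},{"claw":1,"tx":-0.12,"ty":1.9,"tz":-0.08,"ax":0,"ay":0,"az":0},{"claw":1,"tx":-0.12,"ty":2.1,"tz":-0.08,"ax":0,"ay":0,"az":0},{"claw":1,"tx":-0.12,"ty":2.2,"tz":-0.08,"ax":0,"ay":0,"az":0},{"claw":1,"tx":-0.12,"ty":2.2,"tz":-0.08,"ax":0,"ay":0,"az":0}]}}

```text
time: 8.43
eef_pos: [0.6071, -0.2096, 0.153]
tcp_rot: [-0.456, 0.541, -0.54, 0.456]
contact_force: [0.6, 0.3, -0.7]
opening: 0.206
```

```bash
python3 snap.py w7
python3 - <<'E'
from h import *
go((.6076,-.2099,.149))
im,dp=cams.read_camera('side'); cv2.imwrite('pics/s7.png',cv2.resize(im[70:190,190:340],None,fx=5,fy=5,interpolation=cv2.INTER_CUBIC))
E
```

```text
8.4333 [ 0.6071 -0.2096  0.153 ] open 0.206 F [ 0.65  0.32 -0.66]
yaw now -9.7 pos [ 0.6073 -0.2097  0.1532] shift cm [0.02 0.42 0.04] turn [ 0.01 -0.   -0.  ]
```

View pics/s7.png

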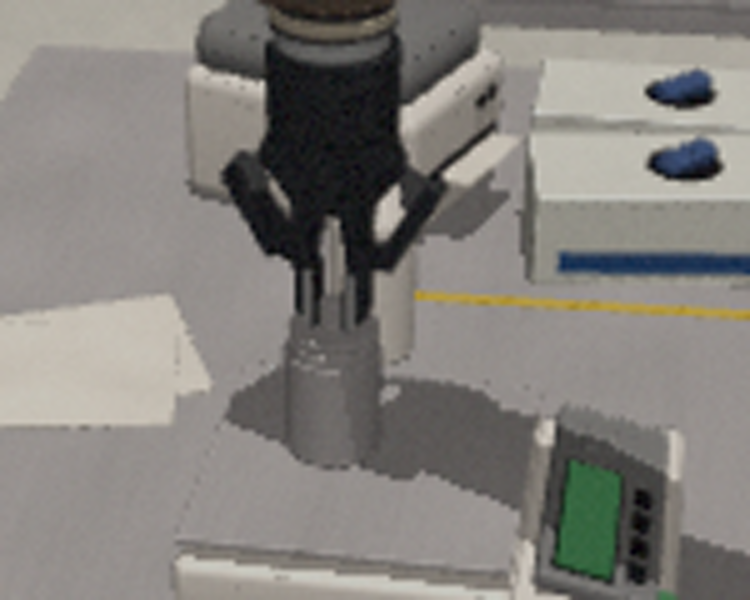

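The plug is in the mouth and there is no contact force yet. The last few millimetres I'll take slowly.

{"name": "play_rows", "arguments": {"steps": [{"claw":1,"tx":0,"ty":0.1,"tz":0.03,"ax":0,"ay":0,"az":0},{"claw":1,"tx":0,"ty":0.2,"tz":0.03,"ax":0,"ay":0,"az":0},{"claw":1,"tx":0,"ty":0.28,"tz":0.03,"ax":0,"ay":0,"az":0},{"claw":1,"tx":0,"ty":0.34,"tz":0.03,"ax":0,"ay":0,"az":0},{"claw":1,"tx":0,"ty":0.38,"tz":0.03,"ax":0,"ay":0,"az":0},{"claw":1,"tx":0,"ty":0.38,"tz":0.03,"ax":0,"ay":0,"az":0},{"claw":1,"tx":0,"ty":0.38,"tz":0.03,"ax":0,"ay":0,"az":0}]}}

```text
time: 9.12
eef_pos: [0.6075, -0.2097, 0.1495]
tcp_rot: [-0.456, 0.54, -0.54, 0.456]
contact_force: [-0.1, -0.1, -0.9]
opening: 0.204
```

{"name": "play_rows", "arguments": {"steps": [{"claw":1,"tx":0,"ty":0.03,"tz":0,"ax":0,"ay":0,"az":0},{"claw":1,"tx":0,"ty":0.06,"tz":0,"ax":0,"ay":0,"az":0},{"claw":1,"tx":0,"ty":0.09,"tz":0,"ax":0,"ay":0,"az":0},{"claw":1,"tx":0,"ty":0.1,"tz":0,"ax":0,"ay":0,"az":0},{"claw":1,"tx":0,"ty":0.1,"tz":0,"ax":0,"ay":0,"az":0}]}}

```text
time: 9.53
eef_pos: [0.6076, -0.2098, 0.1489]
tcp_rot: [0.456, -0.54, 0.541, -0.456]
contact_force: [-0.9, -0.2, 0.9]
opening: 0.206
```

{"name": "play_rows", "arguments": {"steps": [{"claw":1,"tx":0,"ty":0.04,"tz":0,"ax":0,"ay":0,"az":0},{"claw":1,"tx":0,"ty":0.08,"tz":0,"ax":0,"ay":0,"az":0},{"claw":1,"tx":0,"ty":0.1,"tz":0,"ax":0,"ay":0,"az":0},{"claw":1,"tx":0,"ty":0.1,"tz":0,"ax":0,"ay":0,"az":0}]}}

```text
time: 9.87
eef_pos: [0.6078, -0.2099, 0.1489]
tcp_rot: [0.456, -0.54, 0.541, -0.456]
contact_force: [-2.0, 1.1, 5.2]
opening: 0.209
```

Contact came at TCP z=0.149 with 5 N, where I predicted seating. I'll release and back off.

{"name": "play_rows", "arguments": {"steps": [{"claw":2.5,"tx":0,"ty":0.05,"tz":0,"ax":0,"ay":0,"az":0},{"claw":3,"tx":0,"ty":0,"tz":0,"ax":0,"ay":0,"az":0},{"claw":4,"tx":0,"ty":0,"tz":0,"ax":0,"ay":0,"az":0},{"claw":4,"tx":0,"ty":0,"tz":0,"ax":0,"ay":0,"az":0},{"claw":4,"tx":0,"ty":0,"tz":0,"ax":0,"ay":0,"az":0},{"claw":4,"tx":0,"ty":-1,"tz":0,"ax":0,"ay":0,"az":0},{"claw":6,"tx":0,"ty":-3,"tz":0,"ax":0,"ay":0,"az":0},{"claw":8.5,"tx":0,"ty":-5.5,"tz":0,"ax":0,"ay":0,"az":0},{"claw":8.5,"tx":0,"ty":-8,"tz":0,"ax":0,"ay":0,"az":0},{"claw":8.5,"tx":0,"ty":-8,"tz":0,"ax":0,"ay":0,"az":0},{"claw":8.5,"tx":0,"ty":-8,"tz":0,"ax":0,"ay":0,"az":0},{"claw":8.5,"tx":0,"ty":-8,"tz":0,"ax":0,"ay":0,"az":0}]}}

```text
time: 10.87
eef_pos: [0.6073, -0.2096, 0.2272]
tcp_rot: [-0.456, 0.541, -0.54, 0.456]
contact_force: [0.8, 0.1, -0.7]
opening: 0.995
```

```bash
python3 snap.py w8; python3 lidfit.py w8 .6075 -.211 .139 .152 .04; python3 lidfit.py w8 .6075 -.211 .157 .18 .02|tail -2;python3 - <<'E'
from h import *
im,dp=cams.read_camera('side'); cv2.imwrite('pics/s8.png',cv2.resize(im[70:190,190:340],None,fx=5,fy=5,interpolation=cv2.INTER_CUBIC))
E
```

```text
10.8667 [ 0.6073 -0.2096  0.2272] open 0.995 F [ 0.76  0.11 -0.73]
[(0.063, 853), (0.066, 260), (0.069, 20), (0.072, 30), (0.075, 28), (0.078, 29), (0.081, 27), (0.084, 27), (0.087, 27), (0.09, 30), (0.093, 36), (0.096, 31), (0.099, 33), (0.102, 38), (0.105, 40), (0.108, 33), (0.111, 42), (0.114, 35), (0.117, 44), (0.12, 42), (0.123, 41), (0.126, 52), (0.129, 45), (0.132, 130), (0.135, 294), (0.138, 43), (0.141, 23), (0.144, 694), (0.147, 2234), (0.15, 28), (0.153, 33), (0.156, 31), (0.159, 44), (0.162, 483)]
n 3001 mean [ 0.6078 -0.2088  0.1474] minmax [ 0.5793 -0.2399  0.1391] [ 0.635  -0.1836  0.1517]
enclosing mm 607.6016235351562 -210.73974609375 28.595129013061523 LSQ circle [ 0.6074 -0.2107] r 0.0277 res 0.0004 px c [256.59183673 205.95408163]
n 550 mean [ 0.6075 -0.2102  0.1631] minmax [ 0.5975 -0.2215  0.157 ] [ 0.6171 -0.2014  0.1652]
enclosing mm 607.666015625 -210.13502502441406 10.837231636047363 LSQ circle [ 0.6074 -0.2102] r 0.0099 res 0.0004 px c [256.24675325 213.20779221]
```

View pics/w8.png

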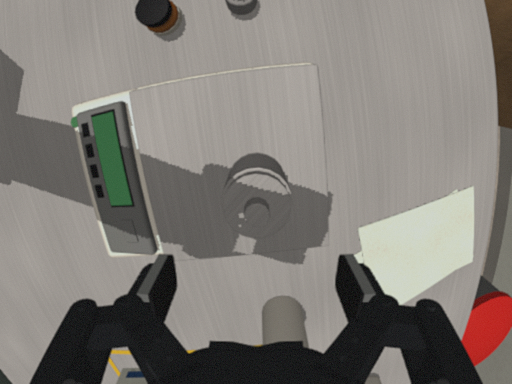

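View pics/s8.png

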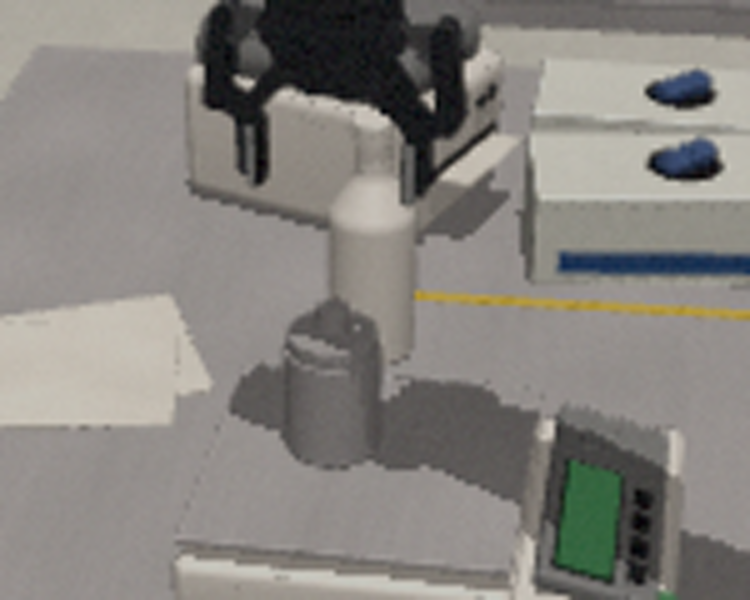

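The lid's flange top is at 0.148 and its knob top at 0.164, concentric with the pot to within 1 mm, so it is seated. I'll check how level it is, then work out the descent.

Run:
```python
from h import *
import pickle
st,im,dp=pickle.load(open('w8.pkl','rb'))
v,u=np.mgrid[0:384,0:512]; uv=np.c_[u.ravel(),v.ravel()]
K,T=model('wrist'); r=np.hypot((uv[:,0]-K[0,2])/K[0,0],(uv[:,1]-K[1,2])/K[1,1])
o,d=wray(uv,st); P=o+d*(dp.ravel()/np.cos(r))[:,None]
q=P[(np.hypot(P[:,0]-.6074,P[:,1]+.2107)<.026)&(abs(P[:,2]-.148)<.004)]
s=np.linalg.lstsq(np.c_[q[:,:2],np.ones(len(q))],q[:,2],rcond=None)[0]; print('flange tilt deg',np.degrees(s[:2]).round(2),q[:,2].mean().round(4))
go((.6074,-.2108,.098))
```

```text
flange tilt deg [-0.02 -0.17] 0.1476
yaw now -9.7 pos [ 0.6067 -0.2093  0.2257] shift cm [ 0.14 12.77  0.13] turn [ 0.17 -0.   -0.06]
```

{"name": "play_rows", "arguments": {"steps": [{"claw":8.5,"tx":0.14,"ty":1.5,"tz":0.05,"ax":0,"ay":0,"az":0},{"claw":8.5,"tx":0.14,"ty":3,"tz":0.05,"ax":0,"ay":0,"az":0},{"claw":8.5,"tx":0.14,"ty":4.5,"tz":0.05,"ax":0,"ay":0,"az":0},{"claw":8.5,"tx":0.14,"ty":6,"tz":0.05,"ax":0,"ay":0,"az":0},{"claw":8.5,"tx":0.14,"ty":7.5,"tz":0.05,"ax":0,"ay":0,"az":0},{"claw":8.5,"tx":0.14,"ty":8.5,"tz":0.05,"ax":0,"ay":0,"az":0},{"claw":8.5,"tx":0.14,"ty":9.5,"tz":0.05,"ax":0,"ay":0,"az":0},{"claw":8.5,"tx":0.14,"ty":10.2,"tz":0.05,"ax":0,"ay":0,"az":0},{"claw":8.5,"tx":0.14,"ty":10.5,"tz":0.05,"ax":0,"ay":0,"az":0},{"claw":8.5,"tx":0.14,"ty":10.5,"tz":0.05,"ax":0,"ay":0,"az":0},{"claw":8.5,"tx":0.14,"ty":10.5,"tz":0.05,"ax":0,"ay":0,"az":0}]}}

```text
time: 11.88
eef_pos: [0.6081, -0.2114, 0.123]
tcp_rot: [0.456, -0.54, 0.541, -0.456]
contact_force: [-0.8, -0.1, 0.0]
opening: 0.993
```

```bash
python3 snap.py w9; python3 -c "
from h import *
go((.6074,-.2108,.098))"
```

```text
11.8833 [ 0.6081 -0.2114  0.123 ] open 0.993 F [-0.77 -0.14  0.02]
yaw now -9.7 pos [ 0.6083 -0.2115  0.1234] shift cm [-0.05  2.54 -0.11] turn [-0.08 -0.    0.03]
```

View pics/w9.png

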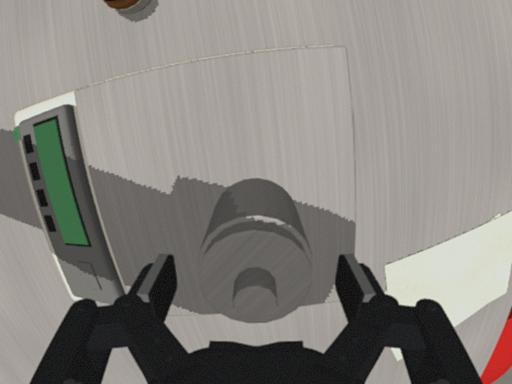

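The fingers straddle the pot evenly, with the knob at (256,287) clear of the body. I'll go down the last 2.5 cm.

{"name": "play_rows", "arguments": {"steps": [{"claw":8.5,"tx":-0.03,"ty":0.5,"tz":-0.07,"ax":0,"ay":0,"az":0},{"claw":8.5,"tx":-0.03,"ty":1,"tz":-0.07,"ax":0,"ay":0,"az":0},{"claw":8.5,"tx":-0.03,"ty":1.5,"tz":-0.07,"ax":0,"ay":0,"az":0},{"claw":8.5,"tx":-0.03,"ty":2,"tz":-0.07,"ax":0,"ay":0,"az":0},{"claw":8.5,"tx":-0.03,"ty":2.3,"tz":-0.07,"ax":0,"ay":0,"az":0},{"claw":8.5,"tx":-0.03,"ty":2.5,"tz":-0.07,"ax":0,"ay":0,"az":0},{"claw":8.5,"tx":-0.03,"ty":2.5,"tz":-0.07,"ax":0,"ay":0,"az":0}]}}

```text
time: 12.52
eef_pos: [0.6068, -0.2106, 0.0966]
tcp_rot: [-0.456, 0.541, -0.54, 0.456]
contact_force: [0.9, 0.5, 0.4]
opening: 0.991
```

```bash
python3 snap.py w10; python3 -c "
from h import *
im,dp=cams.read_camera('side'); cv2.imwrite('pics/s10.png',cv2.resize(im[70:190,190:340],None,fx=5,fy=5,interpolation=cv2.INTER_CUBIC))"
```

```text
12.5167 [ 0.6068 -0.2106  0.0966] open 0.991 F [0.92 0.54 0.43]
```

View pics/s10.png

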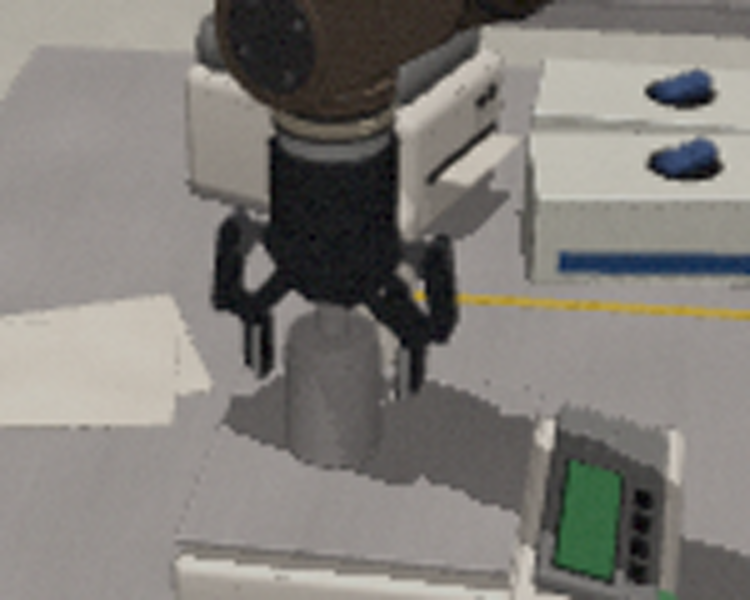

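View pics/w10.png

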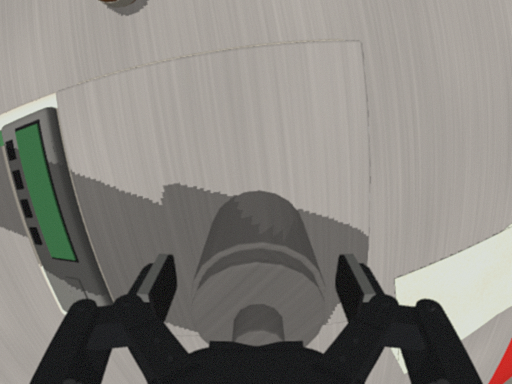

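Both pads stand beside the body wall and there is no contact. Now I'll close gradually.

{"name": "play_rows", "arguments": {"grip_force": 60, "steps": [{"claw":7.8,"tx":0,"ty":0,"tz":0,"ax":0,"ay":0,"az":0},{"claw":7.2,"tx":0,"ty":0,"tz":0,"ax":0,"ay":0,"az":0},{"claw":6.7,"tx":0,"ty":0,"tz":0,"ax":0,"ay":0,"az":0},{"claw":6.4,"tx":0,"ty":0,"tz":0,"ax":0,"ay":0,"az":0},{"claw":6.2,"tx":0,"ty":0,"tz":0,"ax":0,"ay":0,"az":0},{"claw":6,"tx":0,"ty":0,"tz":0,"ax":0,"ay":0,"az":0},{"claw":5.5,"tx":0,"ty":0,"tz":0,"ax":0,"ay":0,"az":0},{"claw":5,"tx":0,"ty":0,"tz":0,"ax":0,"ay":0,"az":0},{"claw":5,"tx":0,"ty":0,"tz":0,"ax":0,"ay":0,"az":0},{"claw":5,"tx":0,"ty":0,"tz":0,"ax":0,"ay":0,"az":0}]}}

```text
time: 13.45
eef_pos: [0.6077, -0.211, 0.0984]
tcp_rot: [0.456, -0.54, 0.541, -0.456]
contact_force: [0.5, 0.5, 4.7]
opening: 0.695
```

```bash
python3 snap.py w11
```

```text
13.45 [ 0.6077 -0.211   0.0984] open 0.695 F [0.49 0.48 4.69]
```

View pics/w11.png

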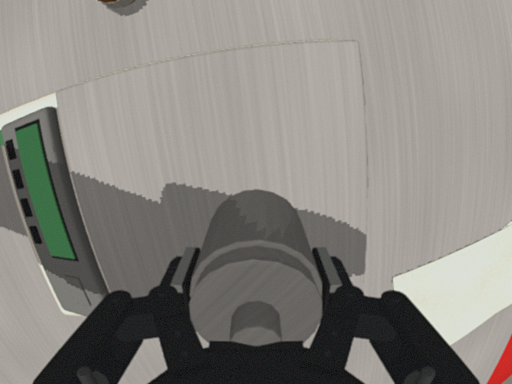

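The pads close on the 60 mm body (opening 0.695, about 59 mm). I'll lift slowly.

{"name": "play_rows", "arguments": {"steps": [{"claw":5,"tx":0,"ty":-0.3,"tz":0,"ax":0,"ay":0,"az":0},{"claw":5,"tx":0,"ty":-0.8,"tz":0,"ax":0,"ay":0,"az":0},{"claw":5,"tx":0,"ty":-1.4,"tz":0,"ax":0,"ay":0,"az":0},{"claw":5,"tx":0,"ty":-2.1,"tz":0,"ax":0,"ay":0,"az":0},{"claw":5,"tx":0,"ty":-2.8,"tz":0,"ax":0,"ay":0,"az":0},{"claw":5,"tx":0,"ty":-3.4,"tz":0,"ax":0,"ay":0,"az":0},{"claw":5,"tx":0,"ty":-3.8,"tz":0,"ax":0,"ay":0,"az":0},{"claw":5,"tx":0,"ty":-4,"tz":0,"ax":0,"ay":0,"az":0},{"claw":5,"tx":0,"ty":-4,"tz":0,"ax":0,"ay":0,"az":0}]}}

```text
time: 14.25
eef_pos: [0.6075, -0.211, 0.1384]
tcp_rot: [0.456, -0.54, 0.541, -0.456]
contact_force: [-0.0, -1.0, -2.4]
opening: 0.699
```

```bash
python3 snap.py w12; python3 lidfit.py w12 .6075 -.211 .18 .192 .035;python3 -c "
from h import *
im,dp=cams.read_camera('side'); cv2.imwrite('pics/s12.png',cv2.resize(im[50:190,190:340],None,fx=4,fy=4,interpolation=cv2.INTER_CUBIC))"
```

```text
14.25 [ 0.6075 -0.211   0.1384] open 0.699 F [-0.01 -0.95 -2.44]
[(0.063, 1626), (0.066, 503), (0.108, 70), (0.111, 122), (0.114, 133), (0.117, 131), (0.12, 128), (0.123, 149), (0.126, 157), (0.129, 163), (0.132, 170), (0.135, 170), (0.138, 193), (0.141, 196), (0.144, 222), (0.147, 277), (0.15, 303), (0.153, 311), (0.156, 336), (0.159, 359), (0.162, 372), (0.165, 395), (0.168, 433), (0.171, 466), (0.174, 1587), (0.177, 595), (0.18, 695), (0.183, 478), (0.186, 7360), (0.189, 305), (0.192, 361), (0.195, 407), (0.198, 421), (0.201, 831), (0.204, 232), (0.207, 330), (0.21, 803), (0.213, 1017), (0.216, 1208), (0.219, 1343), (0.222, 1257), (0.225, 1367), (0.228, 1013), (0.231, 713), (0.234, 526)]
n 8838 mean [ 0.6088 -0.2014  0.1869] minmax [ 0.5753 -0.2321  0.18  ] [ 0.6422 -0.183   0.192 ]
enclosing mm 608.6234741210938 -209.3933868408203 29.513399124145508 LSQ circle [ 0.6087 -0.2058] r 0.0241 res 0.0052 px c [259.64464692 300.0546697 ]
```

View pics/s12.png

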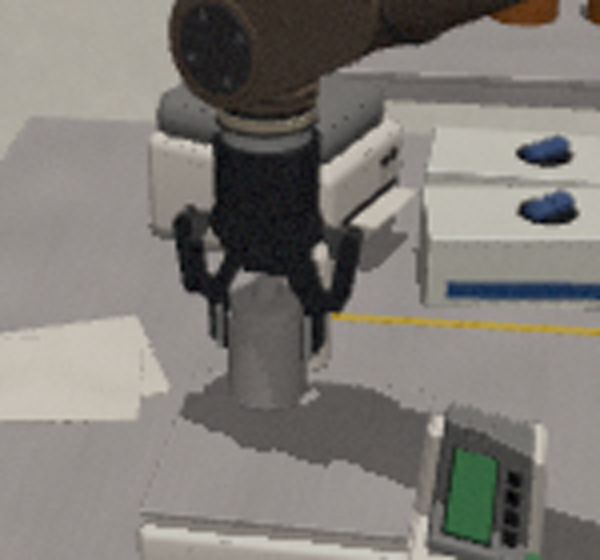

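View pics/w12.png

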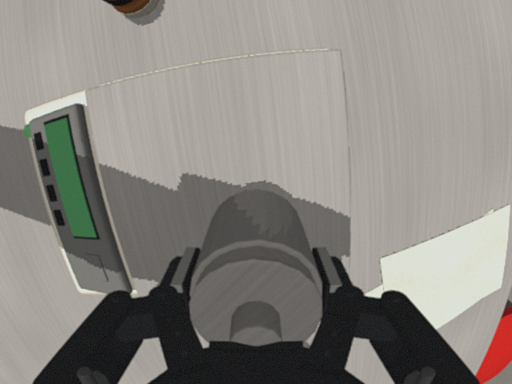

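The pot and lid are up 4 cm, level, with about 2.4 N of weight on the wrist. I'll continue to 12 cm.

{"name": "play_rows", "arguments": {"steps": [{"claw":5,"tx":0,"ty":-0.4,"tz":0,"ax":0,"ay":0,"az":0},{"claw":5,"tx":0,"ty":-1.2,"tz":0,"ax":0,"ay":0,"az":0},{"claw":5,"tx":0,"ty":-2.2,"tz":0,"ax":0,"ay":0,"az":0},{"claw":5,"tx":0,"ty":-3.3,"tz":0,"ax":0,"ay":0,"az":0},{"claw":5,"tx":0,"ty":-4.4,"tz":0,"ax":0,"ay":0,"az":0},{"claw":5,"tx":0,"ty":-5.5,"tz":0,"ax":0,"ay":0,"az":0},{"claw":5,"tx":0,"ty":-6.5,"tz":0,"ax":0,"ay":0,"az":0},{"claw":5,"tx":0,"ty":-7.3,"tz":0,"ax":0,"ay":0,"az":0},{"claw":5,"tx":0,"ty":-7.8,"tz":0,"ax":0,"ay":0,"az":0},{"claw":5,"tx":0,"ty":-8,"tz":0,"ax":0,"ay":0,"az":0},{"claw":5,"tx":0,"ty":-8,"tz":0,"ax":0,"ay":0,"az":0},{"claw":5,"tx":0,"ty":-8,"tz":0,"ax":0,"ay":0,"az":0}]}}

```text
time: 15.35
eef_pos: [0.6069, -0.2106, 0.2169]
tcp_rot: [-0.456, 0.541, -0.54, 0.456]
contact_force: [-0.3, -0.1, -2.4]
opening: 0.698
```

{"name": "play_rows", "arguments": {"steps": [{"claw":5,"tx":0,"ty":0,"tz":0,"ax":0,"ay":0,"az":0},{"claw":5,"tx":0,"ty":0,"tz":0,"ax":0,"ay":0,"az":0},{"claw":5,"tx":0,"ty":0,"tz":0,"ax":0,"ay":0,"az":0},{"claw":5,"tx":0,"ty":0,"tz":0,"ax":0,"ay":0,"az":0},{"claw":5,"tx":0,"ty":0,"tz":0,"ax":0,"ay":0,"az":0},{"claw":5,"tx":0,"ty":0,"tz":0,"ax":0,"ay":0,"az":0}]}}

```text
time: 15.85
eef_pos: [0.6071, -0.2108, 0.2174]
tcp_rot: [-0.456, 0.54, -0.54, 0.456]
contact_force: [-0.1, 0.3, -1.8]
opening: 0.699
```

```bash
python3 snap.py w13
python3 - <<'E'
from h import *
import pickle
S=[]
for n in ['side','top']:
    im,dp=cams.read_camera(n)
    cv2.imwrite(f'pics/{n}13.png',cv2.resize(im[20:200,170:340],None,fx=3.3,fy=3.3,interpolation=cv2.INTER_CUBIC) if n=='side' else cv2.resize(im[140:260,150:380],None,fx=3.3,fy=3.3,interpolation=cv2.INTER_CUBIC))
    st=ctrl.get_state(); print(np.round(st['eef_pos'],4),np.abs(st['dq']).max().round(4),R.from_quat(st['tcp_rot']).as_matrix()[:,1].round(3),np.round(st['contact_force'],1),round(st['opening'],3))
for tag in ['w12','w13']:
    st,im,dp=pickle.load(open(tag+'.pkl','rb'))
    v,u=np.mgrid[0:384,0:512]; uv=np.c_[u.ravel(),v.ravel()]
    K,T=model('wrist'); r=np.hypot((uv[:,0]-K[0,2])/K[0,0],(uv[:,1]-K[1,2])/K[1,1])
    o,d=wray(uv,st); P=o+d*(dp.ravel()/np.cos(r))[:,None]; z0=st['eef_pos'][2]+.0495
    q=P[(np.hypot(P[:,0]-.6074,P[:,1]+.2107)<.025)&(abs(P[:,2]-z0)<.004)]
    s=np.linalg.lstsq(np.c_[q[:,:2],np.ones(len(q))],q[:,2],rcond=None)[0]; print(tag,'flange tilt deg',np.degrees(s[:2]).round(2),'z',q[:,2].mean().round(4),len(q))
E
```

```text
15.85 [ 0.6071 -0.2108  0.2174] open 0.699 F [-0.07  0.29 -1.84]
[ 0.6072 -0.2108  0.2175] 0.0033 [-0. -0. -1.] [ 0.1 -0.1 -1.5] 0.695
[ 0.6072 -0.2108  0.2176] 0.002 [ 0. -0. -1.] [ 0.   0.4 -3.1] 0.694
w12 flange tilt deg [ 0.   -0.06] z 0.1876 6136
w13 flange tilt deg [-0.05 -0.02] z 0.2667 6094
```

View pics/side13.png

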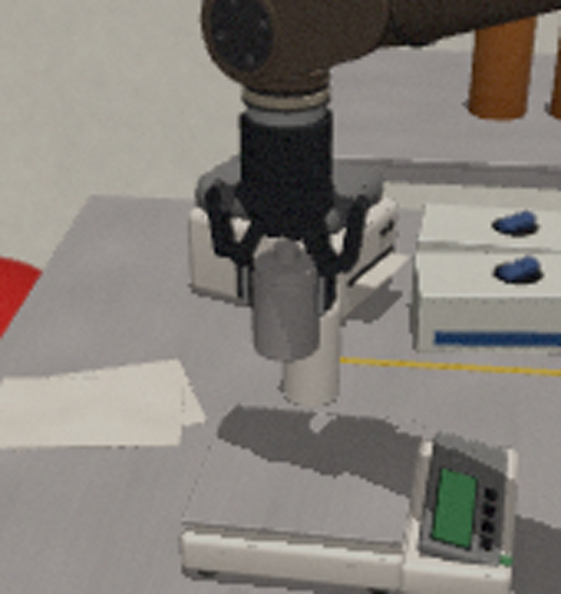

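View pics/top13.png

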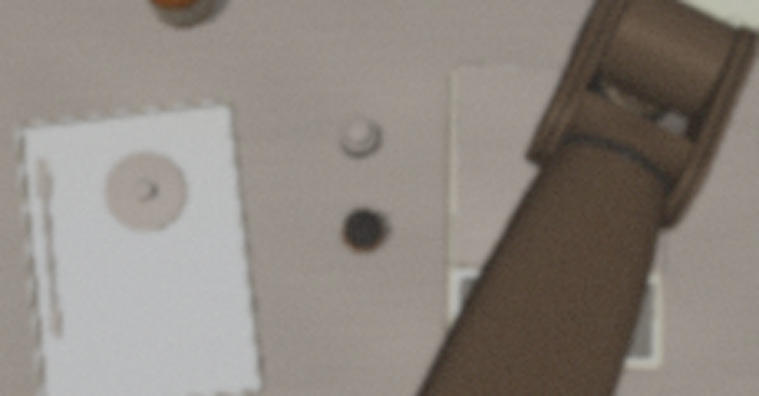

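View pics/w13.png

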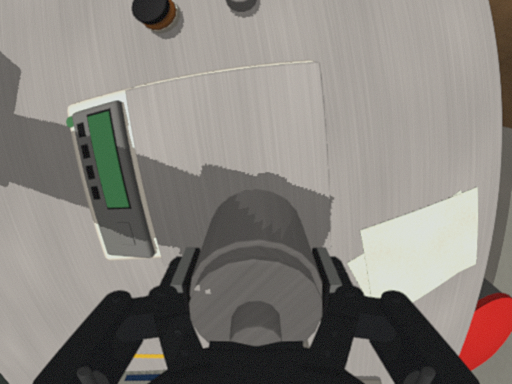

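The pot hangs still, about 119 mm above the pan (flange top 0.2667 minus 82 mm, minus the pan's 66 mm), and the lid's flange is level. One last check of the distance to the pan centre, then I'll hand in.

```bash
python3 -c "
from h import *
p=onplane('top',(318.9,190.9),.066)[0]; d=np.hypot(p[0]-.6072,p[1]+.211); print(p.round(3),'dist',d.round(3))
if d<.07: print(ctrl.sign_off())"
```

```text
[ 0.579 -0.194  0.066] dist 0.033
the job is handed in; nothing more can be done
None
```

I set the small lid on the pot and let go of it. Then I gripped the pot by its wall, lifted it with the lid on, and handed in while holding it over the pan, at about 16 s of the 58 s allowed.

- **Lid seating:** before lifting, the lid's flange top was at 0.148 m and tilted under 0.2°. It was concentric with the pot to within 1 mm.
- **Final hold:** the pot's underside is about 119 mm above the pan, and the pot is about 33 mm sideways of the pan's centre. The lid's flange is level to 0.1°, the arm is still, and the grip opening is about 59 mm.
- **Other objects:** the large lid, spatula, jar and check weight look undisturbed in the last top view. The arm hid part of that view, and I did not check the two bottles or the spare pot individually at the end.
- **Disagreement:** my first eyeballed top-view position for the pot was 13 mm off because the pixel fell on its wall. The depth from all three cameras then agreed to within about 3 mm, and I used the wrist camera's value.
- **Not checked:** I did not read the scale's display.

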